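# Load the spacer collars on the swing clamp post

## Task

Take the dark steel collar, which stands on edge in the blue cradle, lay it flat on the stone table and let go, then take it again across its rim, thread it down the bright post of the black clamp and press it, with the stiff red lift disc under it, fully home. After that thread the bronze ring onto the same post, down onto the steel collar, and let go; never press the collar on the clamp with more than 70 N and leave the jack screw and the step jaws alone.

Things in the scene. Friction and masses are not known exactly. Their poses are not given: they have to be found in the camera images.
- collar: dark steel collar: a ring 66 mm outside diameter, 32 mm bore, 24 mm thick, about 0.5 kg. Origin at the centre of one face, z along its axis towards the other face. At the start it stands on edge in the cradle, its axis level
- collar_mid (a point): centre of the steel collar, half way through its thickness (12 mm from each face); axes as the collar's
- bronze: bronze ring, 60 mm outside diameter, 32 mm bore, 20 mm thick, about 0.35 kg, lying flat on the table. Origin at the centre of its underside, z along its axis
- bronze_mid (a point): centre of the bronze ring, 10 mm from each face
- clamp: black hydraulic swing clamp body, fixed to the table: foot 120 by 85 mm and 16 mm high, block 82 by 74 mm up to 46 mm, round steel turret of 52 mm diameter up to 75 mm. A bright post of 28 mm diameter stands on the turret, straight up to 129 mm and tapered to 12 mm diameter at its tip at 141 mm. Origin on the table on the post's axis, z up
- seat (a point): on the post's axis, 81 mm above the table: the height of the red disc's top, and so of the steel collar's lower face, when fully home. The post's tip is 60 mm above it
- lift (a joint): height in m of the red lift disc (50 mm diameter, 6 mm thick, around the post) above its home position: 0 fully down, up to 0.026. It slides stiffly, held by about 15 N of friction: the rings' own weight does not move it, it must be pressed down and stays where it is left
- lift_top (a point): centre of the red lift disc's upper face
- cradle: blue cradle fixed to the table, foot 75 by 90 mm, with two cheeks along its y, 40 mm high and 27 mm apart, between which the collar stands on two round bars; the collar's axis lies along the cradle's x, its centre about 45 mm and its top 78 mm above the table. Origin on the table under the collar, z up
- jack: bystander: bright steel jack screw standing upright, 52 mm foot, 95 mm high; origin at the centre of its underside, z up
- jaw1: bystander: aluminium step jaw, 100 by 50 by 48 mm; origin at the centre of its underside
- jaw2: bystander: the other, equal aluminium step jaw; origin at the centre of its underside

How it is judged:
By the outcome, as a careful person would: the job done as asked, in the order asked, and still so for the second after the job is handed in, with the robot touching nothing.
It also fails if it takes over 72 s, if anything falls off the work surface, if the arm or the gripper's body presses on something with over 40 N, if the wrist force passes 120 N, or if a joint passes its speed limit or range.

## Robot

A 6-joint arm with a two-finger parallel gripper is mounted at the origin on the work surface. World frame = base frame: x ahead of the robot, y to its left, z up, the work surface at z = 0. Lengths are in mm, angles in degrees, forces in N, time in s.
With the tool pointing down it reaches from about 350 to 850 mm from the base axis. Payload 8.1 kg.
Tool frame: the origin (TCP) lies on the centre line of the jaws, within the pads' length; the fingertips stand 14 mm ahead of it and the grasp point (between the pads) lies 5 mm behind it; z points along the fingers, y is the line along which they close (so a half turn about z gives the same grasp; the last joint's range is limited). The gripper opens to 85 mm and grips with 20 to 120 N. Pads are 22 mm wide; open, the fingers measure 114 mm over their backs; the gripper's body (76 mm by 85 mm) begins 54 mm behind the grasp point. The pads swing forward as they close: fully open they stand 13 mm farther back than shut.
Start: joints at [-4.893, 7.471, 85.268, -0, 87.261, -4.893], TCP at [600.005, 0.022, 245.292] pointing down, gripper open.
Joint ranges: [-169.43, 169.43], [-51.17, 129.36], [1.28, 143.12], [-76.62, 256.62], [0, 156.53], [-152.29, 152.29]. Speed limits (degrees/s): [136.94, 136.94, 159.86, 180, 180, 180].

## Interface

Orientations are given as [roll, pitch, yaw] about the fixed x, y, z axes, in that order (R = Rz(yaw) Ry(pitch) Rx(roll)).
In Python, from bench import sense, snapshot, camera_info, hand_in gives the robot as it stands. The module is installed in compiled form; this text tells all that it offers.
- The arm moves only by the tool apply_moves, never from a script. Its argument "deltas" is a list of rows, each a list of 7 numbers: the shift along the tool's x, y, z scaled (see below), then the turn, a rotation vector about the tool's x, y, z scaled (see below), then the opening, from 0 (shut) to 1 (fully open). In form: [[dx, dy, dz, ax, ay, az, claw], ...]. A call has 1 to 8 rows; each row shifts and turns the commanded pose from where the row before left it, along the tool's axes as they then stand; what a row does not reach is not made up. The controller multiplies each number of a shift by 0.03 m and each number of a turn by 0.08 rad. A row lasts 1/8 s, in which the tool goes at most 62.5 mm and 10.7 degrees, less where a joint would pass 70% of its speed; a pose out of reach is approached as far as the arm can. A call with a number of a shift or a turn outside -1 to 1 is refused whole. A call with a gripper value outside its range is refused whole. The fingers move at their own pace and stop on an object; "grip_force" is the grip in N (left out, the last holds). Time passes only in rows, so rows that do not move let the fingers close. It gives the time, the measured TCP pose, the force, the opening and the grip force at its end, in the units of the state.
- sense(): the state, without advancing time (a new reading comes with each control period).
- snapshot(name): name is "scene" or "side" or "wrist"; returns the picture (480x640x3 uint8, red, green, blue); there is no depth.
- camera_info(name): a dict with "vertical_fov" (degrees; the focal length in pixels is half the picture's height over the tangent of half this angle, whatever the lens; pixels are square), "cx", "cy" (the principal point, pixels), "origin" and "rotation" of the camera in the world; the wrist camera has in their place "tool_from_camera" (4x4, takes a point from camera to tool coordinates, whose origin is the TCP and whose axes are the flange's). Camera axes: x right, y up, looking along -z (the intrinsics and any distortion apply to the point x, -y, -z); pixel columns grow to the right and rows downward; lengths in mm; the calibration is good to about 2 mm. A picture is of the moment at which its call begins: read the wrist's pose just before it. camera_info takes no time and is no camera call.
- hand_in(): hands the job in; it is judged then, once.
The state is a dict: "time": time; "joint_pos": joint angles; "qd": joint speeds; "joint_efforts": joint torques, N m; "tool_pos": TCP position; "tcp_rot": TCP orientation; "ft_force": force on the tool from outside, world axes, zero at the start; "wrist_torque": the same for the moment, N m; "finger_gap": finger opening in mm; "grip_force": force on a finger pad.
Only numpy, scipy, OpenCV 4.12 (cv2) and the standard library are available. Lean on these libraries where they do the work, as an engineer would, in place of code of your own. Each camera call takes 0.05 s, during which the arm holds its last target. There are 200 camera calls.

## Working session

There is one attempt and no reset: what is moved stays moved. The work goes in short steps, Python scripts to look and compute and a tool call to move; the robot and the scene stay as the last step left them, time stands still between calls to the robot, and variables do not carry over. Pictures are saved under pics/ and viewed, at most 10 in all, crops included, and the job is handed in when it is done.

Besides the shell and the picture viewer there is one more tool, called as name(argument=value, ...) on one line, values as JSON. apply_moves: Moves the arm, as the interface text tells. Its arguments: {"type":"object","properties":{"deltas":{"type":"array"},"grip_force":{"type":"number"}},"required":["deltas"]}

```bash
mkdir -p pics; python3 - <<'E'
from bench import *
import cv2,numpy as np
print(sense())
for n in("scene","side","wrist"):
    im=snapshot(n); cv2.imwrite(f"pics/{n}0.png",im[:,:,::-1])
    print(n,camera_info(n))
E
```

```text
{'time': 0.0, 'joint_pos': array([-4.89287218e+00,  7.51563369e+00,  8.53302887e+01, -4.14221748e-04,
        8.72623392e+01, -4.89387000e+00]), 'qd': array([ 0.03279716, -0.05559913,  0.06481663, -0.00561964, -0.04258538,
       -0.02148923]), 'joint_efforts': array([-1.90700346e-03, -5.69404185e+01, -5.00557995e+01, -2.19391650e-04,
        1.44415747e-02,  7.24149572e-05]), 'tool_pos': array([5.99463506e+02, 6.76886133e-02, 2.44229266e+02]), 'tcp_rot': array([-1.79892098e+02, -8.82361884e-03,  9.00010097e+01]), 'ft_force': array([ 0.5024069 ,  0.16618655, -0.24162588]), 'wrist_torque': array([-0.01909439, -0.00054735,  0.02941749]), 'grip_force': 0.0, 'finger_gap': 85.57608469527408}
scene {'vertical_fov': 55.495504276682745, 'cx': 316.1262844148195, 'cy': 234.10397682587325, 'origin': array([1253.58546745,   12.65782519,  611.19777467]), 'rotation': array([50.99716272,  0.55479917, 90.46843319])}
side {'vertical_fov': 47.96191249823205, 'cx': 323.58360625846746, 'cy': 234.73821102003882, 'origin': array([385.08479345, 800.98654713, 743.54939937]), 'rotation': array([  51.55005594,   -0.45968334, -164.9377345 ])}
wrist {'vertical_fov': 67.17353720185713, 'cx': 319.9671524591322, 'cy': 239.3227545030967, 'tool_from_camera': array([[ 3.64757853e-04,  9.58249663e-01,  2.85932599e-01,
         7.29097447e+01],
       [ 9.99999748e-01, -5.23773498e-04,  4.79651559e-04,
         6.01234445e-01],
       [ 6.09389862e-04,  2.85932352e-01, -9.58249612e-01,
        -1.28396786e+02],
       [ 0.00000000e+00,  0.00000000e+00,  0.00000000e+00,
         1.00000000e+00]])}
```

View pics/scene0.png

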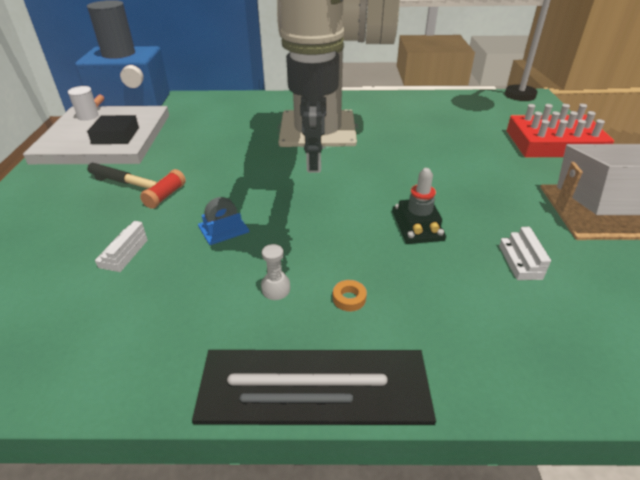

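View pics/side0.png

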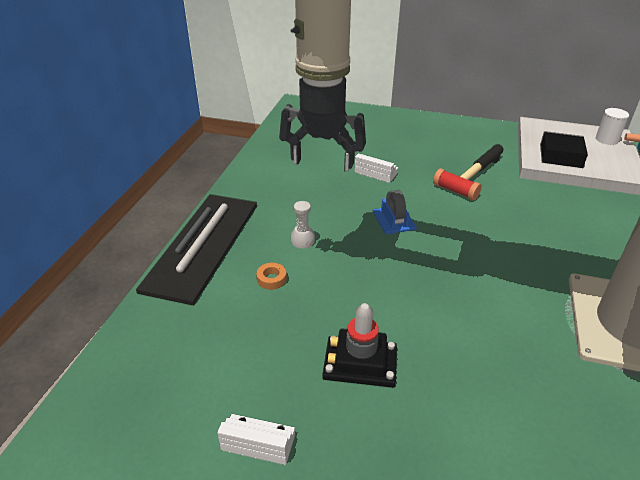

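View pics/wrist0.png

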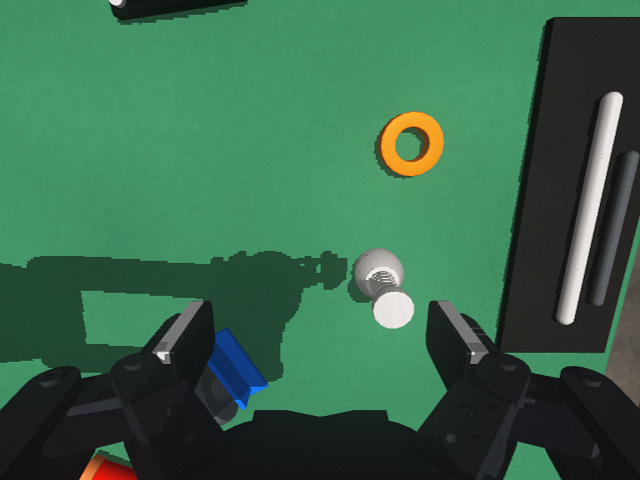

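The scene view shows the collar in the blue cradle at (221,208), the post tip at (426,170), the bronze ring at (350,294) and the jack at (274,270). The side view has the collar at (397,207), post tip (364,306), bronze ring (272,275) and jack (303,225). In the wrist view the bronze ring is at (412,144) and the jack and part of the cradle are also visible. Next I'll triangulate these.

```bash
cat > h.py <<'E'
from bench import *
import numpy as np, cv2
from scipy.spatial.transform import Rotation as R
from scipy.optimize import least_squares
def cam(n,s=None):
    c=camera_info(n); f=240/np.tan(np.radians(c['vertical_fov']/2))
    if n=='wrist':
        s=s or sense(); T=c['tool_from_camera']; Rt=R.from_euler('xyz',s['tcp_rot'],degrees=True).as_matrix()
        return f,c['cx'],c['cy'],Rt@T[:3,3]+s['tool_pos'],Rt@T[:3,:3]
    return f,c['cx'],c['cy'],np.array(c['origin']),R.from_euler('xyz',c['rotation'],degrees=True).as_matrix()
def proj(C,p):
    f,cx,cy,o,M=C; q=(np.atleast_2d(p)-o)@M
    return np.c_[cx+f*q[:,0]/-q[:,2], cy+f*q[:,1]/q[:,2]]
def ray(C,uv):
    f,cx,cy,o,M=C; d=M@np.array([(uv[0]-cx)/f,-(uv[1]-cy)/f,-1]); return o,d
def atz(C,uv,z):
    o,d=ray(C,uv); return o+d*(z-o[2])/d[2]
def tri(Cs,uvs):
    A=0;b=0
    for C,uv in zip(Cs,uvs):
        o,d=ray(C,uv); d=d/np.linalg.norm(d); P=np.eye(3)-np.outer(d,d); A=A+P; b=b+P@o
    return np.linalg.solve(A,b)
def snap(n,name):
    s=sense(); im=snapshot(n)[:,:,::-1].copy(); cv2.imwrite(f'pics/{name}.png',im); return s,im
E
python3 - <<'E'
from h import *
S,D,W=cam('scene'),cam('side'),cam('wrist')
np.set_printoptions(precision=1,suppress=True)
print('post tip',tri([S,D],[(426,170),(364,306)]))
print('bronze',atz(S,(350,292),20),atz(D,(271.5,273),20),atz(W,(412,144),20))
print('collar',tri([S,D],[(221,208),(397,207)]))
print('jack top',tri([S,D],[(273,252),(302,206)]), atz(W,(394,310),95))
im=cv2.imread('pics/scene0.png'); a=cv2.resize(im[180:260,180:260],(400,400),interpolation=2)
im=cv2.imread('pics/side0.png'); b=cv2.resize(im[170:250,350:430],(400,400),interpolation=2)
cv2.imwrite('pics/c1.png',np.hstack([a,b]))
E
```

```text
post tip [471.7 219.1 139.9]
bronze [687.5  62.6  20. ] [683.9  64.8  20. ] [686.5  61.7  20. ]
collar [ 474.8 -196.9   46.3]
jack top [661.4 -72.   92.6] [662.9 -72.7  95. ]
```

View pics/c1.png

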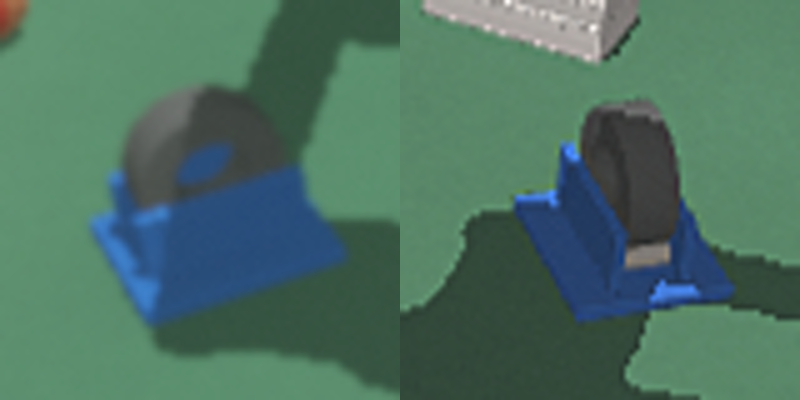

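The left crop shows the collar between the cheeks, with the blue foot's front edge running from (153,323) to (345,252). The right crop shows the cheeks running the full length of the foot, and the collar leaning slightly.

```bash
python3 - <<'E'
from h import *
np.set_printoptions(precision=1,suppress=True)
S,D=cam('scene'),cam('side')
a,b=atz(S,(180+153/5,180+323/5),0),atz(S,(180+345/5,180+252/5),0)
print(a,b,b-a,np.linalg.norm(b-a))
a,b=atz(D,(350+(580-400)/5,170+320/5),0),atz(D,(350+(734-400)/5,170+290/5),0)
print(a,b,b-a,np.linalg.norm(b-a))
E
```

```text
[ 532.7 -218.4    0. ] [ 485.7 -144.2    0. ] [-47.   74.1   0. ] 87.80858928751307
[ 489.7 -144.8    0. ] [ 426.4 -185.2    0. ] [-63.3 -40.4   0. ] 75.0610336320219
```

```bash
cat >> h.py <<'E'
def pose(yaw,tilt=0):  # tool down, tool x at yaw deg, then tilt about tool y (z goes to +tool x)
    y=np.radians(yaw); x=np.array([np.cos(y),np.sin(y),0]); z=np.array([0,0,-1.]); 
    return R.from_matrix(np.c_[x,np.cross(z,x),z])*R.from_euler('y',tilt,degrees=True)
def plan(p1,R1,n,g,p0=None,R0=None,nd=2):
    s=sense(); p=np.array(s['tool_pos'] if p0 is None else p0,float); p00=p.copy()
    r=R.from_euler('xyz',s['tcp_rot'],degrees=True) if R0 is None else R0
    r0=r; tot=(r0.inv()*R1).as_rotvec(); rows=[]
    for k in range(1,n+1):
        pt=p00+(np.array(p1)-p00)*k/n; rt=r0*R.from_rotvec(tot*k/n)
        d=np.round(r.inv().apply(pt-p)/30,nd); a=np.round((r.inv()*rt).as_rotvec()/.08,nd)
        rows.append([*(d+0.).tolist(),*(a+0.).tolist(),g]); p=p+r.apply(d*30); r=r*R.from_rotvec(a*.08)
    m=max(abs(v) for q in rows for v in q[:6]); print('max',m,'end',p.round(1),r.as_euler('xyz',degrees=True).round(1))
    for i in range(0,n,8): print(rows[i:i+8])
    return p,r
E
python3 - <<'E'
from h import *
plan([492,-186,215],pose(32.4),13,1)
E
```

```text
max 0.97 end [ 492.2 -186.   215.1] [180.   -0.   32.4]
[[-0.48, -0.28, 0.08, 0.0, 0.0, 0.97, 1], [-0.49, -0.23, 0.07, 0.0, 0.0, 0.96, 1], [-0.52, -0.2, 0.08, 0.0, 0.0, 0.97, 1], [-0.53, -0.16, 0.07, -0.01, 0.0, 0.97, 1], [-0.53, -0.12, 0.08, 0.0, 0.0, 0.96, 1], [-0.55, -0.07, 0.08, 0.0, 0.0, 0.97, 1], [-0.55, -0.04, 0.07, 0.0, 0.0, 0.97, 1], [-0.55, 0.01, 0.08, 0.0, 0.0, 0.96, 1]]
[[-0.55, 0.05, 0.07, 0.0, 0.01, 0.97, 1], [-0.54, 0.1, 0.08, 0.0, 0.0, 0.97, 1], [-0.54, 0.13, 0.07, 0.0, 0.0, 0.96, 1], [-0.52, 0.18, 0.08, -0.01, 0.0, 0.97, 1], [-0.5, 0.22, 0.07, 0.0, 0.0, 0.97, 1]]
```

apply_moves(deltas=[[-0.48, -0.28, 0.08, 0, 0, 0.97, 1], [-0.49, -0.23, 0.07, 0, 0, 0.96, 1], [-0.52, -0.2, 0.08, 0, 0, 0.97, 1], [-0.53, -0.16, 0.07, 0, 0, 0.97, 1], [-0.53, -0.12, 0.08, 0, 0, 0.96, 1], [-0.55, -0.07, 0.08, 0, 0, 0.97, 1], [-0.55, -0.04, 0.07, 0, 0, 0.97, 1], [-0.55, 0.01, 0.08, 0, 0, 0.96, 1]])

```text
time: 1.15
tool_pos: [533.3, -114.8, 226.6]
tcp_rot: [-180.0, 0.0, 54.4]
ft_force: [0.2, 0.2, -0.2]
finger_gap: 85.3
grip_force: 0.0
```

apply_moves(deltas=[[-0.55, 0.05, 0.07, 0, 0, 0.97, 1], [-0.54, 0.1, 0.08, 0, 0, 0.97, 1], [-0.54, 0.13, 0.07, 0, 0, 0.96, 1], [-0.52, 0.18, 0.08, 0, 0, 0.97, 1], [-0.5, 0.22, 0.07, 0, 0, 0.97, 1], [0, 0, 0, 0, 0, 0, 1], [0, 0, 0, 0, 0, 0, 1]])

```text
time: 2.02
tool_pos: [492.8, -185.6, 215.9]
tcp_rot: [-180.0, -0.0, 32.5]
ft_force: [0.0, 0.0, -0.3]
finger_gap: 85.0
grip_force: 0.0
```

```bash
python3 - <<'E'
from h import *
s,im=snap('wrist','w1'); print(s['tool_pos'],s['tcp_rot'],s['finger_gap'])
C=cam('wrist',s); u=np.array([.844,.536,0])
for z in(0,45): print(proj(C,np.array([475,-197,z])).round(0))
E
```

```text
[ 492.78189963 -185.61104802  215.85906929] [-1.79980611e+02 -1.42136876e-02  3.24718871e+01] 85.01997527618767
[[320. 231.]]
[[320. 245.]]
```

View pics/w1.png

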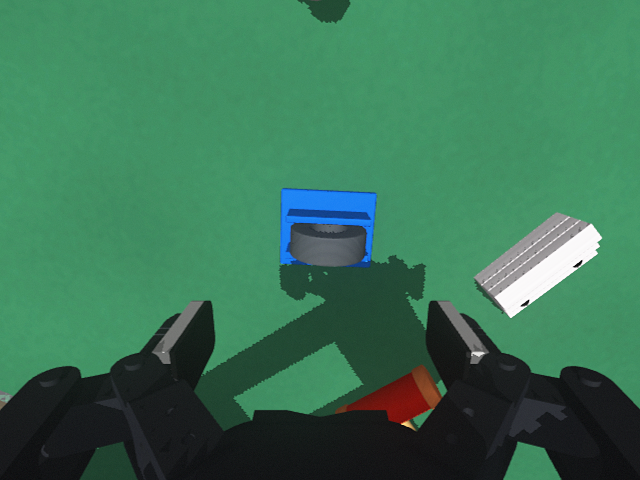

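The view shows the foot corners at (282,188), (376,193) and about (280,264), the near cheek's top edge from (289,209) to (370,213), and the collar centred at column 328. The cradle is turned about 3° clockwise from the tool.

```bash
python3 - <<'E'
from h import *
np.set_printoptions(precision=1,suppress=True)
s=sense(); C=cam('wrist',s); im=cv2.imread('pics/w1.png').astype(int)
ang=lambda d: np.degrees(np.arctan2(d[1],d[0]))
B,G,Rr=im[...,0],im[...,1],im[...,2]
blue=(B>1.5*G)&(B>80)
ys,xs=np.nonzero(blue); print(xs.min(),xs.max(),ys.min(),ys.max())
# top edge of the foot
cols=np.arange(288,372); top=np.array([np.nonzero(blue[:,c])[0].min() for c in cols])
k,b=np.polyfit(cols,top,1); p,q=atz(C,(282,k*282+b),5),atz(C,(376,k*376+b),5)
print('edge',k,p,q,ang(q-p)+90,np.linalg.norm(q-p))
# collar mask
sub=np.zeros(blue.shape,bool); sub[215:275,284:372]=1
gray=sub&(abs(B-G)<15)&(abs(Rr-G)<15)&(B<140)
for r in range(222,266,4):
    x=np.nonzero(gray[r])[0]; print(r,x.min() if len(x) else 0,x.max() if len(x) else 0)
c=np.array([328,245]); print(atz(C,(328,236),78),atz(C,(328,236),45),s['tool_pos'])
print(proj(C,np.array([[475,-197,78]])))
E
```

```text
280 376 188 267
edge 0.04624886099017912 [ 492.3 -143.7    5. ] [ 536.5 -220.6    5. ] 29.84575443085093 88.6628361575063
222 0 0
226 291 361
230 291 365
234 291 365
238 291 365
242 290 365
246 291 364
250 291 364
254 291 364
258 297 362
262 305 356
[ 493.3 -192.7   78. ] [ 485.7 -198.5   45. ] [ 492.9 -185.5  215.9]
[[319.9 257.8]]
```

```bash
python3 - <<'E'
from h import *
np.set_printoptions(precision=1,suppress=True)
C=cam('wrist'); im=cv2.imread('pics/w1.png').astype(int)
print(im[255:275:2,328], 'col')
y=np.radians(29.8); u=np.array([np.cos(y),np.sin(y),0]); v=np.array([-u[1],u[0],0]); t=np.linspace(0,2*np.pi,120)
def pts(x,yy):
    return np.vstack([np.array([x,yy,45])+s*12*u+33*(np.cos(t)[:,None]*v+np.sin(t)[:,None]*[0,0,1]) for s in(-1,1)])
f=lambda p:(lambda q:[q[:,0].min()-290,q[:,0].max()-366,q[:,1].max()-265.5])(proj(C,pts(*p)))
r=least_squares(f,[482,-200]); print(r.x,r.fun)
c=np.array([r.x[0],r.x[1],0])
print('foot',proj(C,[c+sx*37.5*u+sy*45*v+[0,0,5] for sx in(1,-1) for sy in(1,-1)]))
print('cheek top front',proj(C,[c+13.5*u+sy*38*v+[0,0,40] for sy in(1,-1)]))
print((c-sense()['tool_pos'])@np.c_[u,v])
E
```

```text
[[108 103  97]
 [110 105  97]
 [111 106 100]
 [108 103  95]
 [108 105  98]
 [102 101  90]
 [ 56  72  32]
 [ 56  71  35]
 [ 57  70  34]
 [ 54  67  32]] col
[ 483.3 -199.6] [-1.1  1.1  0.1]
foot [[280.9 186.3]
 [376.5 190.8]
 [279.7 261.4]
 [369.6 265.4]]
cheek top front [[284.4 220.3]
 [372.  224.3]]
[-15.3  -7.4]
```

```bash
python3 - <<'E'
from h import *
plan([482.5,-200,115],pose(29.8),5,1)
E
```

```text
max 0.68 end [ 482.4 -200.   115.1] [-180.    -0.    29.8]
[[-0.11, 0.04, 0.67, 0.0, 0.0, 0.12, 1], [-0.11, 0.05, 0.68, 0.0, 0.0, 0.11, 1], [-0.11, 0.05, 0.67, 0.0, 0.0, 0.12, 1], [-0.11, 0.04, 0.67, 0.0, 0.0, 0.12, 1], [-0.11, 0.05, 0.67, 0.0, 0.0, 0.12, 1]]
```

apply_moves(deltas=[[-0.11, 0.04, 0.67, 0, 0, 0.12, 1], [-0.11, 0.05, 0.68, 0, 0, 0.11, 1], [-0.11, 0.05, 0.67, 0, 0, 0.12, 1], [-0.11, 0.04, 0.67, 0, 0, 0.12, 1], [-0.11, 0.05, 0.67, 0, 0, 0.12, 1], [0, 0, 0, 0, 0, 0, 1], [0, 0, 0, 0, 0, 0, 1]])

```text
time: 2.95
tool_pos: [482.2, -200.3, 115.1]
tcp_rot: [-180.0, 0.0, 29.7]
ft_force: [0.7, 0.8, 0.0]
finger_gap: 85.6
grip_force: 0.0
```

```bash
python3 - <<'E'
from h import *
np.set_printoptions(precision=1,suppress=True)
s,im=snap('wrist','w2'); s2,im2=snap('side','s2'); print(s['tool_pos'],s['tcp_rot'])
C=cam('wrist',s); y=np.radians(29.8); u=np.array([np.cos(y),np.sin(y),0]); v=np.array([-u[1],u[0],0]); t=np.linspace(0,2*np.pi,200)
for cx,cy,col in((483.3,-199.6,(0,0,255)),(477.6,-201.4,(0,255,255))):
  c=np.array([cx,cy,45.])
  for k in(-12,12):
    q=proj(C,c+k*u+33*(np.cos(t)[:,None]*v+np.sin(t)[:,None]*[0,0,1]))
    cv2.polylines(im,[np.round(q).astype(int)],True,col,1)
cv2.imwrite('pics/w2o.png',np.vstack([im[150:450]]))
E
```

```text
[ 482.2 -200.3  115.1] [-180.     0.    29.7]
```

View pics/w2o.png

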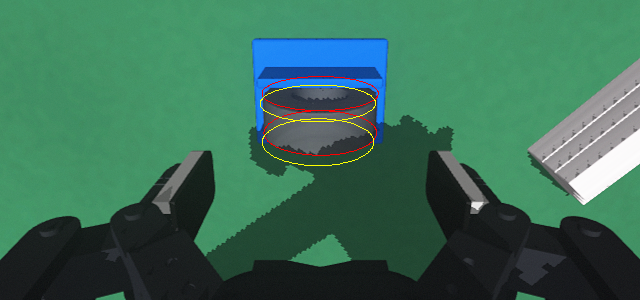

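The red model overlay at (483.3, -199.6) matches the collar, and the tool is aligned with the cradle. I'll descend and grip.

apply_moves(deltas=[[0.04, 0, 0.5, 0, 0, 0, 1], [0, 0, 0.6, 0, 0, 0, 1], [0, 0, 0.6, 0, 0, 0, 1], [0, 0, 0.4, 0, 0, 0, 1], [0, 0, 0.2, 0, 0, 0, 1], [0, 0, 0, 0, 0, 0, 1]])

```text
time: 3.8
tool_pos: [482.9, -199.8, 45.6]
tcp_rot: [-180.0, 0.0, 29.7]
ft_force: [0.8, -0.8, 0.3]
finger_gap: 85.4
grip_force: 0.0
```

apply_moves(deltas=[[0, 0, 0, 0, 0, 0, 0.7], [0, 0, 0, 0, 0, 0, 0.5], [0, 0, 0, 0, 0, 0, 0], [0, 0, 0, 0, 0, 0, 0], [0, 0, 0, 0, 0, 0, 0]], grip_force=60)

```text
time: 4.42
tool_pos: [483.4, -199.4, 47.7]
tcp_rot: [-180.0, -0.0, 29.7]
ft_force: [-5.5, 6.2, 11.6]
finger_gap: 64.9
grip_force: 64.1
```

apply_moves(deltas=[[0, 0, -0.2, 0, 0, 0, 0], [0, 0, -0.5, 0, 0, 0, 0], [0, 0, -0.8, 0, 0, 0, 0], [0, 0, -1, 0, 0, 0, 0], [0, 0, -1, 0, 0, 0, 0]])

```text
time: 5.05
tool_pos: [483.0, -199.9, 152.6]
tcp_rot: [180.0, -0.0, 29.7]
ft_force: [0.0, -0.4, -4.3]
finger_gap: 64.4
grip_force: 68.0
```

```bash
python3 - <<'E'
from h import *
s,im=snap('wrist','w3'); s2,im2=snap('side','s3'); print(s['tool_pos'],s['finger_gap'],s['grip_force'],s['ft_force'])
cv2.imwrite('pics/w3o.png',np.hstack([cv2.resize(im,(400,300)),cv2.resize(im2[100:280,300:540],(400,300))]))
p,r=plan([545,0,110],pose(0,58),16,0)
plan([545,0,60],pose(0,58),2,0,p,r)
E
```

```text
[ 482.9834772  -199.91586011  152.61765246] 64.44604640163072 67.95136034488678 [ 0.03846568 -0.40893753 -4.34047954]
max 0.77 end [545.1  -0.  109.9] [-180.  -58.   -0.]
[[0.31, -0.3, 0.09, -0.2, 0.77, 0.37, 0], [0.3, -0.32, 0.11, -0.2, 0.77, 0.37, 0], [0.29, -0.32, 0.13, -0.2, 0.76, 0.37, 0], [0.26, -0.34, 0.13, -0.2, 0.77, 0.37, 0], [0.25, -0.34, 0.14, -0.2, 0.77, 0.38, 0], [0.22, -0.36, 0.15, -0.2, 0.77, 0.37, 0], [0.21, -0.36, 0.17, -0.2, 0.77, 0.37, 0], [0.19, -0.37, 0.16, -0.2, 0.76, 0.37, 0]]
[[0.16, -0.38, 0.17, -0.21, 0.77, 0.37, 0], [0.14, -0.39, 0.18, -0.2, 0.77, 0.37, 0], [0.12, -0.39, 0.17, -0.2, 0.77, 0.37, 0], [0.1, -0.4, 0.18, -0.2, 0.77, 0.37, 0], [0.08, -0.41, 0.17, -0.2, 0.76, 0.37, 0], [0.05, -0.41, 0.17, -0.2, 0.77, 0.38, 0], [0.03, -0.41, 0.17, -0.2, 0.77, 0.37, 0], [0.0, -0.42, 0.17, -0.2, 0.77, 0.37, 0]]
max 0.71 end [545.1   0.   60. ] [-180.  -58.   -0.]
[[-0.71, 0.0, 0.44, 0.0, 0.0, 0.0, 0], [-0.7, 0.0, 0.44, 0.0, 0.0, 0.0, 0]]
```

View pics/w3o.png

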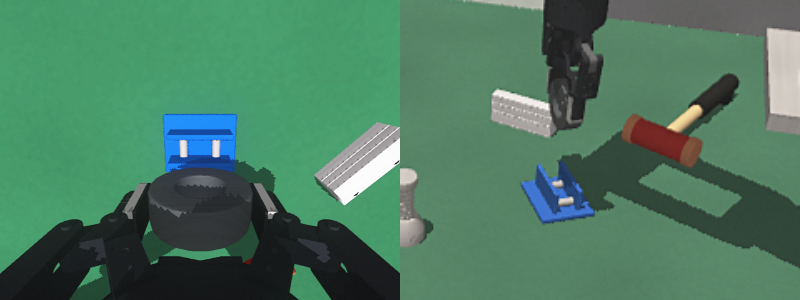

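The collar is held squarely between the pads in both views and the cradle is empty. I'll carry it over with the tilt.

apply_moves(deltas=[[0.31, -0.3, 0.09, -0.2, 0.77, 0.37, 0], [0.3, -0.32, 0.11, -0.2, 0.77, 0.37, 0], [0.29, -0.32, 0.13, -0.2, 0.76, 0.37, 0], [0.26, -0.34, 0.13, -0.2, 0.77, 0.37, 0], [0.25, -0.34, 0.14, -0.2, 0.77, 0.38, 0], [0.22, -0.36, 0.15, -0.2, 0.77, 0.37, 0], [0.21, -0.36, 0.17, -0.2, 0.77, 0.37, 0], [0.19, -0.37, 0.16, -0.2, 0.76, 0.37, 0]])

```text
time: 6.15
tool_pos: [511.8, -98.6, 126.6]
tcp_rot: [175.9, -28.7, 16.7]
ft_force: [0.3, 0.1, -5.5]
finger_gap: 65.0
grip_force: 68.1
```

apply_moves(deltas=[[0.16, -0.38, 0.17, -0.21, 0.77, 0.37, 0], [0.14, -0.39, 0.18, -0.2, 0.77, 0.37, 0], [0.12, -0.39, 0.17, -0.2, 0.77, 0.37, 0], [0.1, -0.4, 0.18, -0.2, 0.77, 0.37, 0], [0.08, -0.41, 0.17, -0.2, 0.76, 0.37, 0], [0.05, -0.41, 0.17, -0.2, 0.77, 0.38, 0], [0.03, -0.41, 0.17, -0.2, 0.77, 0.37, 0], [0, -0.42, 0.17, -0.2, 0.77, 0.37, 0]])

```text
time: 7.15
tool_pos: [593.5, -7.7, 111.8]
tcp_rot: [-179.4, -54.6, 0.9]
ft_force: [0.5, 1.9, -3.6]
finger_gap: 64.5
grip_force: 68.6
```

apply_moves(deltas=[[-0.71, 0, 0.44, 0, 0, 0, 0], [-0.7, 0, 0.44, 0, 0, 0, 0], [-0.3, 0, 0.19, 0, 0, 0, 0], [0, 0, 0, 0, 0, 0, 0], [0, 0, 0, 0, 0, 0, 0]])

```text
time: 7.78
tool_pos: [591.9, -5.6, 68.1]
tcp_rot: [-179.0, -54.7, 0.9]
ft_force: [-0.0, 0.1, -4.7]
finger_gap: 64.8
grip_force: 68.6
```

```bash
python3 - <<'E'
from h import *
s2,im2=snap('side','s4'); s,im=snap('wrist','w4'); print(s['tool_pos'],s['tcp_rot'],s['finger_gap'],s['grip_force'],s['ft_force'])
p=proj(cam('side'),[s['tool_pos']])[0].astype(int); print(p)
a=im2[max(p[1]-110,0):p[1]+70,p[0]-120:p[0]+120]
cv2.imwrite('pics/w4o.png',np.hstack([cv2.resize(im,(400,300)),cv2.resize(a,(400,300))]))
E
```

```text
[592.32441621  -5.62037631  68.71390616] [-179.05621225  -54.75376789    0.93913383] 64.75620430023908 68.57065737247467 [ 0.60184817 -0.61521869 -5.04183174]
[325 240]
```

View pics/w4o.png

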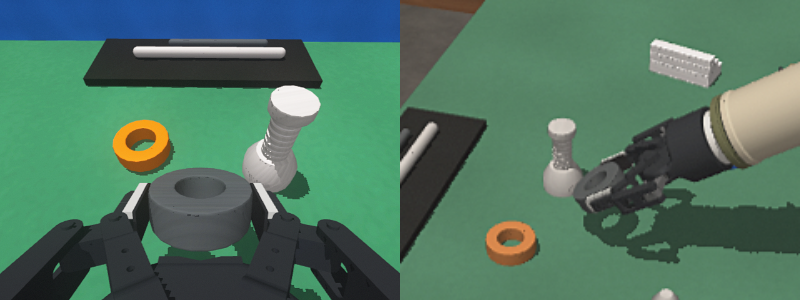

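The wrist view has the collar squarely held, the bronze ring at (142,145) and the jack at (280,140), with gaps to both. The arm stopped short of the target, so I'll check the joints.

```bash
python3 - <<'E'
from h import *
s=sense(); print(s['joint_pos'].round(1),s['tool_pos'].round(1),s['time'])
E
```

```text
[-12.6 -12.  142.8 110.8  12.8 -29.2] [592.6  -5.6  69.1] 7.875
```

```bash
python3 - <<'E'
from h import *
plan([600,0,42],pose(0,50),5,0)
E
```

```text
max 0.21 end [6.001e+02 1.000e-01 4.190e+01] [-180.  -50.   -0.]
[[-0.12, -0.03, 0.15, -0.07, -0.21, 0.03, 0], [-0.12, -0.04, 0.14, -0.08, -0.21, 0.02, 0], [-0.11, -0.03, 0.15, -0.07, -0.21, 0.03, 0], [-0.11, -0.04, 0.15, -0.08, -0.21, 0.03, 0], [-0.11, -0.04, 0.16, -0.07, -0.21, 0.03, 0]]
```

apply_moves(deltas=[[-0.12, -0.03, 0.15, -0.07, -0.21, 0.03, 0], [-0.12, -0.04, 0.14, -0.08, -0.21, 0.02, 0], [-0.11, -0.03, 0.15, -0.07, -0.21, 0.03, 0], [-0.11, -0.04, 0.15, -0.08, -0.21, 0.03, 0], [-0.11, -0.04, 0.16, -0.07, -0.21, 0.03, 0], [0, 0, 0, 0, 0, 0, 0]])

```text
time: 8.62
tool_pos: [599.9, 0.7, 40.9]
tcp_rot: [-179.9, -49.9, -0.0]
ft_force: [0.1, 0.8, -4.9]
finger_gap: 64.8
grip_force: 68.5
```

```bash
python3 - <<'E'
from h import *
s=sense(); print(s['joint_pos'].round(1),s['tool_pos'].round(1),s['tcp_rot'].round(1),s['ft_force'].round(1))
plan([600,0,32],pose(0,50),5,0)
E
```

```text
[ -8.8  -6.2 138.6 105.4   7.  -21.2] [599.9   0.7  40.9] [-179.9  -49.9   -0. ] [ 0.1  0.8 -4.9]
max 0.05 end [5.999e+02 1.000e-01 3.200e+01] [-180.  -50.   -0.]
[[-0.05, 0.0, 0.04, 0.0, 0.0, 0.0, 0], [-0.04, 0.01, 0.04, 0.0, 0.01, 0.0, 0], [-0.05, 0.0, 0.04, -0.01, 0.0, 0.0, 0], [-0.04, 0.01, 0.03, 0.0, 0.01, 0.0, 0], [-0.05, 0.0, 0.04, 0.0, 0.0, 0.0, 0]]
```

apply_moves(deltas=[[-0.05, 0, 0.04, 0, 0, 0, 0], [-0.05, 0, 0.04, 0, 0, 0, 0], [-0.05, 0, 0.04, 0, 0, 0, 0], [-0.05, 0, 0.04, 0, 0, 0, 0], [-0.05, 0, 0.04, 0, 0, 0, 0]])

```text
time: 9.25
tool_pos: [600.7, 0.2, 33.2]
tcp_rot: [-179.9, -50.1, -0.1]
ft_force: [-13.1, -0.3, 14.4]
finger_gap: 64.6
grip_force: 70.8
```

apply_moves(deltas=[[-0.04, 0, 0.03, 0, 0, 0, 0], [-0.04, 0, 0.03, 0, 0, 0, 0], [-0.04, 0, 0.03, 0, 0, 0, 0]], grip_force=20)

```text
time: 9.62
tool_pos: [603.6, 0.3, 32.6]
tcp_rot: [-179.9, -50.5, -0.0]
ft_force: [-21.4, -0.7, 33.2]
finger_gap: 64.6
grip_force: 72.5
```

apply_moves(deltas=[[0.06, 0, -0.05, 0, 0, 0, 0], [0.06, 0, -0.05, 0, 0, 0, 0], [0, 0, 0, 0, 0, 0, 0.77], [0, 0, 0, 0, 0, 0, 0.79]], grip_force=20)

```text
time: 10.12
tool_pos: [599.7, 0.2, 32.3]
tcp_rot: [-179.9, -50.0, -0.1]
ft_force: [-1.9, -0.7, -0.6]
finger_gap: 67.7
grip_force: 1.8
```

apply_moves(deltas=[[0, 0, 0, 0, 0, 0, 0.84], [0, 0, 0, 0, 0, 0, 0.92], [0, 0, 0, 0, 0, 0, 1], [0, 0, 0, 0, 0, 0, 1]])

```text
time: 10.62
tool_pos: [599.4, 0.3, 32.0]
tcp_rot: [-179.9, -50.0, -0.1]
ft_force: [-0.0, 0.3, -0.5]
finger_gap: 85.2
grip_force: 0.0
```

```bash
python3 - <<'E'
from h import *
s2,im2=snap('side','s5'); s,im=snap('wrist','w5'); print(s['time'],s['tool_pos'].round(1),s['finger_gap'],s['grip_force'],s['ft_force'])
p=proj(cam('side'),[s['tool_pos']])[0].astype(int); print(p)
a=im2[p[1]-90:p[1]+60,p[0]-100:p[0]+100]
cv2.imwrite('pics/w5o.png',np.hstack([cv2.resize(im,(400,300)),cv2.resize(a,(400,300))]))
E
```

```text
10.675 [5.994e+02 2.000e-01 3.190e+01] 85.24697952363162 0.0 [-0.54860856  0.43492379  0.69243534]
[321 255]
```

View pics/w5o.png

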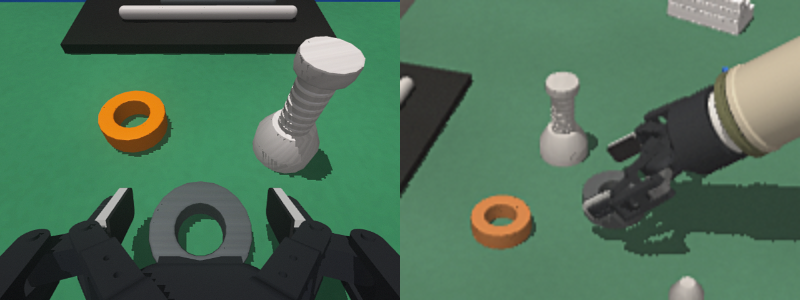

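The collar lies flat, with its bore centred near full-frame (322,365). The jack and the bronze ring are untouched.

```bash
python3 - <<'E'
from h import *
s=sense(); C=cam('wrist',s); print(atz(C,(322,365),24).round(1))
p,r=plan([597,0.3,80],pose(0,50),2,1)
plan([607,0.3,130],pose(0,0),11,1,p,r)
E
```

```text
[ 5.852e+02 -3.000e-01  2.400e+01]
max 0.59 end [5.97e+02 2.00e-01 7.99e+01] [-180.  -50.    0.]
[[0.59, 0.0, -0.55, 0.0, 0.01, 0.0, 1], [0.58, 0.0, -0.54, 0.0, 0.0, -0.01, 1]]
max 1.0 end [6.07e+02 2.00e-01 1.30e+02] [-180.    0.    0.]
[[0.14, 0.0, -0.07, 0.0, -0.99, 0.0, 1], [0.13, 0.0, -0.09, 0.0, -0.99, 0.0, 1], [0.12, 0.0, -0.09, 0.0, -0.99, 0.0, 1], [0.11, 0.0, -0.11, 0.0, -1.0, 0.0, 1], [0.11, 0.0, -0.11, 0.0, -0.99, 0.0, 1], [0.09, 0.0, -0.12, 0.0, -0.99, 0.0, 1], [0.09, 0.0, -0.13, 0.0, -0.99, 0.0, 1], [0.08, 0.0, -0.14, 0.0, -0.99, 0.0, 1]]
[[0.06, 0.0, -0.14, 0.0, -0.99, 0.0, 1], [0.06, 0.0, -0.14, 0.0, -1.0, 0.0, 1], [0.04, 0.0, -0.15, 0.0, -0.99, 0.0, 1]]
```

apply_moves(deltas=[[0.59, 0, -0.55, 0, 0, 0, 1], [0.58, 0, -0.54, 0, 0, 0, 1], [0.14, 0, -0.07, 0, -0.99, 0, 1], [0.13, 0, -0.09, 0, -0.99, 0, 1], [0.12, 0, -0.09, 0, -0.99, 0, 1], [0.11, 0, -0.11, 0, -1, 0, 1], [0.11, 0, -0.11, 0, -0.99, 0, 1], [0.09, 0, -0.12, 0, -0.99, 0, 1]])

```text
time: 11.72
tool_pos: [604.3, 17.3, 78.0]
tcp_rot: [-177.8, -30.9, 1.2]
ft_force: [0.4, -0.3, 0.5]
finger_gap: 85.5
grip_force: 0.0
```

apply_moves(deltas=[[0.09, 0, -0.13, 0, -0.99, 0, 1], [0.08, 0, -0.14, 0, -0.99, 0, 1], [0.06, 0, -0.14, 0, -0.99, 0, 1], [0.06, 0, -0.14, 0, -1, 0, 1], [0.04, 0, -0.15, 0, -0.99, 0, 1], [0, 0, 0, 0, 0, 0, 1], [0, 0, 0, 0, 0, 0, 1]])

```text
time: 12.6
tool_pos: [605.4, 16.9, 100.3]
tcp_rot: [-178.1, -8.3, 2.0]
ft_force: [0.3, 0.4, -0.3]
finger_gap: 85.3
grip_force: 0.0
```

```bash
cat >> h.py <<'E'
def ringfit(C,mask,z,r):
    # fit ring of outer radius r (top face z) and its lower edge to the outer contour of mask
    cs,_=cv2.findContours(mask.astype(np.uint8),cv2.RETR_EXTERNAL,cv2.CHAIN_APPROX_NONE)
    c=max(cs,key=cv2.contourArea)[:,0].astype(float)
    return c
E
python3 - <<'E'
from h import *
s,im=snap('wrist','w6'); print(s['time'],s['tool_pos'].round(1),s['tcp_rot'].round(1),s['joint_pos'].round(1))
C=cam('wrist',s); I=im.astype(int)
q=proj(C,[585,0,24])[0]; print(q)
g=(I.max(2)-I.min(2)<22)&(I.max(2)<170); m=np.zeros(g.shape,np.uint8); m[g]=1
r0=int(q[1]); c0=int(q[0]); w=75
sub=m[r0-w:r0+w,c0-w:c0+w]
# bore: green component near centre
n,l,st,ce=cv2.connectedComponentsWithStats(1-sub)
k=min([i for i in range(1,n) if st[i,4]>300],key=lambda i:np.hypot(*(ce[i]-w)))
print('bore',st[k],ce[k]+[c0-w,r0-w], atz(C,ce[k]+[c0-w,r0-w],24).round(1),atz(C,ce[k]+[c0-w,r0-w],12).round(1))
E
```

```text
12.6 [605.4  16.9 100.3] [-178.1   -8.3    2. ] [ -5.    7.6 101.2   3.3  63.2  81.6]
[350.54587433 309.95523882]
bore [    0     0   150   150 13611] [349.18103005 310.97391815] [584.3   0.8  24. ] [580.1   0.   12. ]
```

View pics/w6.png

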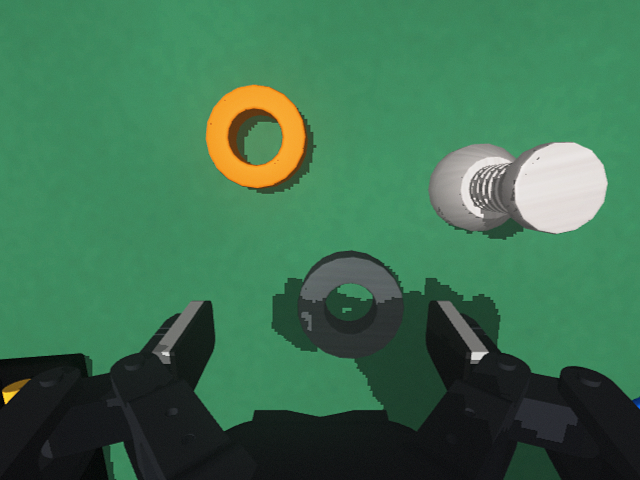

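The view shows the collar flat, with its top face spanning columns 299–404 and rows 251–358. The bronze ring spans columns 206–306 and rows 85–188, and the jack is clear to the right. I'll fit both numerically.

```bash
cat >> h.py <<'E'
T=np.linspace(0,2*np.pi,181)
def circ(c,z,r): return np.c_[c[0]+r*np.cos(T),c[1]+r*np.sin(T),0*T+z]
def fitbox(C,box,zs,rs):
    def f(p):
        q=np.vstack([proj(C,circ(p,z,r)) for z,r in zip(zs,rs)])
        return [q[:,0].min()-box[0],q[:,0].max()-box[1],q[:,1].min()-box[2],q[:,1].max()-box[3]]
    o=least_squares(f,[550,0]); return o.x.round(1),o.fun.round(1)
E
python3 - <<'E'
from h import *
s=sense(); C=cam('wrist',s)
c,e=fitbox(C,(298.5,404.5,250.5,358.5),[24,0],[33,33]); print('collar',c,e)
im=cv2.imread('pics/w6.png').astype(int); o=(im[...,2]>150)&(im[...,0]<60)&(im[...,1]>60)
o[:,:150]=0; n,l,st,ce=cv2.connectedComponentsWithStats(o.astype(np.uint8)); k=1+st[1:,4].argmax(); b=st[k]; print(b)
print('bronze',*fitbox(C,(b[0],b[0]+b[2],b[1],b[1]+b[3]),[20,0],[30,30]))
plan([c[0],c[1],60],pose(0,0),6,1)
# red disc in scene and side
for n in('scene','side'):
    i=cv2.imread(f'pics/{n}0.png').astype(int); m=(i[...,2]>150)&(i[...,1]<70)&(i[...,0]<70)
    q=proj(cam(n),[471,219,90])[0].astype(int); z=np.zeros(m.shape,bool); z[q[1]-30:q[1]+30,q[0]-30:q[0]+30]=1
    ys,xs=np.nonzero(m&z); print(n,xs.min(),xs.max(),ys.min(),ys.max(),len(xs))
E
```

```text
collar [ 5.852e+02 -4.000e-01] [-1.   0.9 -1.2  1.2]
[ 206   85  100  103 5564]
bronze [685.6  61.4] [-1.8  1.9 -1.   1.2]
max 0.3 end [ 5.853e+02 -4.000e-01  6.010e+01] [180.   0.  -0.]
[[-0.14, 0.1, 0.2, -0.08, -0.3, 0.08, 1], [-0.14, 0.1, 0.21, -0.07, -0.3, 0.08, 1], [-0.14, 0.1, 0.21, -0.08, -0.3, 0.07, 1], [-0.12, 0.09, 0.21, -0.07, -0.3, 0.08, 1], [-0.13, 0.1, 0.21, -0.08, -0.3, 0.08, 1], [-0.11, 0.1, 0.22, -0.08, -0.3, 0.08, 1]]
scene 412 432 189 197 58
side 348 377 319 340 245
```

apply_moves(deltas=[[-0.14, 0.1, 0.2, -0.08, -0.3, 0.08, 1], [-0.14, 0.1, 0.21, -0.07, -0.3, 0.08, 1], [-0.14, 0.1, 0.21, -0.08, -0.3, 0.07, 1], [-0.12, 0.09, 0.21, -0.07, -0.3, 0.08, 1], [-0.13, 0.1, 0.21, -0.08, -0.3, 0.08, 1], [-0.11, 0.1, 0.22, -0.08, -0.3, 0.08, 1], [0, 0, 0, 0, 0, 0, 1], [0, 0, 0, 0, 0, 0, 1]])

```text
time: 13.65
tool_pos: [586.3, -0.5, 61.1]
tcp_rot: [180.0, -0.0, 0.0]
ft_force: [1.6, -0.1, 0.5]
finger_gap: 85.5
grip_force: 0.0
```

```bash
python3 - <<'E'
from h import *
s=sense();print(s['tool_pos'],s['tcp_rot'],s['joint_pos'].round(1))
plan([585.2,-.4,16],pose(0,0),5,1)
E
```

```text
[ 5.86266918e+02 -4.93560405e-01  6.11023670e+01] [ 1.79970028e+02 -2.44554681e-02  1.53129003e-03] [-5.  14.6 97.2 -0.  68.1 85. ]
max 0.3 end [ 5.851e+02 -5.000e-01  1.610e+01] [-180.    0.    0.]
[[-0.01, 0.0, 0.3, 0.0, 0.0, 0.0, 1], [0.0, 0.0, 0.3, 0.0, 0.0, 0.0, 1], [-0.01, 0.0, 0.3, 0.0, 0.0, 0.0, 1], [-0.01, 0.0, 0.3, 0.01, 0.0, 0.0, 1], [-0.01, 0.0, 0.3, 0.0, -0.01, 0.0, 1]]
```

apply_moves(deltas=[[-0.01, 0, 0.4, 0, 0, 0, 1], [-0.01, 0, 0.4, 0, 0, 0, 1], [-0.01, 0, 0.4, 0, 0, 0, 1], [-0.01, 0, 0.3, 0, 0, 0, 1], [0, 0, 0, 0, 0, 0, 1]])

```text
time: 14.28
tool_pos: [583.9, -0.5, 14.7]
tcp_rot: [180.0, 0.1, -0.0]
ft_force: [0.1, 0.2, -0.3]
finger_gap: 85.3
grip_force: 0.0
```

apply_moves(deltas=[[0, 0, 0, 0, 0, 0, 0.7], [0, 0, 0, 0, 0, 0, 0.4], [0, 0, 0, 0, 0, 0, 0], [0, 0, 0, 0, 0, 0, 0], [0, 0, 0, 0, 0, 0, 0]], grip_force=90)

```text
time: 14.9
tool_pos: [585.8, -0.4, 17.7]
tcp_rot: [180.0, -0.1, 0.0]
ft_force: [-3.6, 1.6, 7.5]
finger_gap: 63.6
grip_force: 96.7
```

```bash
python3 - <<'E'
from h import *
p,r=plan([585.5,0,205],pose(0,0),7,0)
plan([420,219,205],pose(0,0),10,0,p,r)
E
```

```text
max 0.9 end [ 5.856e+02 -1.000e-01  2.049e+02] [-180.   -0.    0.]
[[0.0, 0.0, -0.89, 0.0, 0.0, 0.0, 0], [0.0, 0.0, -0.89, 0.0, -0.01, 0.0, 0], [0.0, 0.0, -0.9, 0.0, 0.0, 0.0, 0], [0.0, -0.01, -0.89, 0.0, 0.0, 0.0, 0], [0.0, 0.0, -0.89, 0.0, -0.01, 0.0, 0], [0.0, 0.0, -0.89, 0.01, 0.0, 0.0, 0], [0.0, 0.0, -0.89, 0.0, 0.0, 0.0, 0]]
max 0.73 end [420.  218.9 205. ] [-180.   -0.    0.]
[[-0.55, -0.73, 0.0, 0.0, 0.0, 0.0, 0], [-0.55, -0.73, 0.0, 0.0, 0.0, 0.0, 0], [-0.56, -0.73, 0.0, 0.0, 0.0, 0.0, 0], [-0.55, -0.73, 0.0, 0.0, 0.0, 0.0, 0], [-0.55, -0.73, 0.0, 0.0, 0.0, 0.0, 0], [-0.55, -0.73, 0.0, 0.0, 0.0, 0.0, 0], [-0.55, -0.73, 0.0, 0.0, 0.0, 0.0, 0], [-0.56, -0.73, 0.0, 0.0, 0.0, 0.0, 0]]
[[-0.55, -0.73, 0.0, 0.0, 0.0, 0.0, 0], [-0.55, -0.73, 0.0, 0.0, 0.0, 0.0, 0]]
```

apply_moves(deltas=[[0, 0, -0.4, 0, 0, 0, 0], [0, 0, -0.89, 0, 0, 0, 0], [0, 0, -0.9, 0, 0, 0, 0], [0, 0, -0.9, 0, 0, 0, 0], [0, 0, -0.9, 0, 0, 0, 0], [0, 0, -0.9, 0, 0, 0, 0], [0, 0, -0.9, 0, 0, 0, 0], [0, 0, -0.45, 0, 0, 0, 0]])

```text
time: 15.9
tool_pos: [585.4, -0.5, 205.3]
tcp_rot: [179.9, -0.1, -0.0]
ft_force: [-0.0, -1.2, -4.9]
finger_gap: 63.1
grip_force: 100.3
```

apply_moves(deltas=[[-0.55, -0.73, 0, 0, 0, 0, 0], [-0.55, -0.73, 0, 0, 0, 0, 0], [-0.55, -0.73, 0, 0, 0, 0, 0], [-0.55, -0.73, 0, 0, 0, 0, 0], [-0.55, -0.73, 0, 0, 0, 0, 0], [-0.55, -0.73, 0, 0, 0, 0, 0], [-0.55, -0.73, 0, 0, 0, 0, 0], [-0.55, -0.73, 0, 0, 0, 0, 0]])

```text
time: 16.9
tool_pos: [451.8, 175.3, 202.5]
tcp_rot: [179.9, 0.1, -0.0]
ft_force: [-0.5, 0.2, -4.1]
finger_gap: 63.0
grip_force: 100.3
```

apply_moves(deltas=[[-0.55, -0.73, 0, 0, 0, 0, 0], [-0.55, -0.73, 0, 0, 0, 0, 0], [0, 0, 0, 0, 0, 0, 0], [0, 0, 0, 0, 0, 0, 0], [0, 0, 0, 0, 0, 0, 0]])

```text
time: 17.52
tool_pos: [420.2, 218.0, 202.9]
tcp_rot: [179.9, -0.0, -0.0]
ft_force: [-0.2, 0.0, -5.0]
finger_gap: 63.0
grip_force: 100.3
```

```bash
python3 - <<'E'
from h import *
np.set_printoptions(linewidth=220)
s,im=snap('wrist','w7'); print(s['tool_pos'].round(1),s['tcp_rot'].round(2),s['joint_pos'].round(1),s['finger_gap'],s['ft_force'].round(1))
C=cam('wrist',s); i=im.astype(int); m=(i[...,2]>130)&(i[...,1]<70)&(i[...,0]<70)
n,l,st,ce=cv2.connectedComponentsWithStats(m.astype(np.uint8)); 
for k in range(1,n):
    if st[k,4]>40: print(st[k],ce[k])
print('expect tip',proj(C,[471.7,219.1,141])[0],'seat',proj(C,[471.7,219.1,95])[0])
q=proj(C,[471.7,219.1,141])[0].astype(int)
g=cv2.cvtColor(im,cv2.COLOR_BGR2GRAY)
print(g[q[1]-70:q[1]+70:4,q[0]-60:q[0]+61:4])
E
```

```text
[420.2 218.  202.9] [ 1.7994e+02 -0.0000e+00 -4.0000e-02] [ 2.130e+01 -1.120e+01  1.080e+02 -1.000e-01  8.320e+01  1.113e+02] 62.97467552563217 [-0.2  0.  -5. ]
[ 280  128   76   76 2517] [317.89193484 160.42550656]
[  0 424  16  15 110] [  4.91818182 429.00909091]
expect tip [317.97490492 174.83825288] seat [318.23052072 166.63213973]
[[142  51 244 ... 140 142 142]
 [140  42  60 ... 141 140 136]
 [142  59  64 ... 141 141 139]
 ...
 [141 144 145 ... 141 144 148]
 [142 145 143 ... 142 110  73]
 [142 142 144 ...  73  74  74]]
```

```bash
python3 - <<'E'
from h import *
s=sense(); C=cam('wrist',s); im=cv2.imread('pics/w7.png'); i=im.astype(int)
m=((i[...,2]>90)&(i[...,1]<.45*i[...,2])&(i[...,0]<.45*i[...,2]))[110:225,265:375]
ys,xs=np.nonzero(m); print('red',xs.min()+265,xs.max()+266,ys.min()+110,ys.max()+111)
cs,_=cv2.findContours(m.astype(np.uint8),cv2.RETR_CCOMP,cv2.CHAIN_APPROX_NONE); 
box=[xs.min()+265,xs.max()+266,ys.min()+110,ys.max()+111]
def f(p):
    q=proj(C,circ(p,p[2],25)); return [q[:,0].min()-box[0],q[:,0].max()-box[1],q[:,1].min()-box[2],q[:,1].max()-box[3]]
o=least_squares(f,[470,219,95]); print(o.x.round(1),o.fun.round(2))
h=np.zeros(m.shape,np.uint8); cv2.fillPoly(h,[cv2.convexHull(np.vstack(cs))],1)
k=((h>0)&~m).astype(np.uint8); k=cv2.morphologyEx(k,cv2.MORPH_OPEN,np.ones((3,3)))
n,l,st,ce=cv2.connectedComponentsWithStats(k); j=1+st[1:,4].argmax(); b=st[j]; print('post',b[0]+265,b[0]+b[2]+265,b[1]+110,b[1]+b[3]+110,b[4])
box2=(b[0]+265,b[0]+b[2]+265,b[1]+110,b[1]+b[3]+110)
print(fitbox(C,box2,[o.x[2],129,141],[14,14,6]))
# collar in the grip
for z in (s['tool_pos'][2]+7,): print(proj(C,circ(s['tool_pos'],z,33)).min(0),proj(C,circ(s['tool_pos'],z,33)).max(0))
g=cv2.cvtColor(im,cv2.COLOR_BGR2GRAY); print(g[255:345:3,320]); print(i[255:345:6,320])
E
```

```text
red 280 357 127 204
[471.3 218.9  90.9] [ 0.31 -0.31 -0.3   0.32]
post 293 342 145 198 2012
(array([471.3, 219.4]), array([-0.8,  0.8, -0.3,  0.3]))
[233.40421931 250.10141523] [407.60677596 404.55037397]
[121 120 124 124 128 124 121 123 124 125 121 119 139 141 138 140 142 141
 139 140 138 139 139 139 138 140 139  47  53  53]
[[124 123 115]
 [128 126 119]
 [130 130 122]
 [126 123 116]
 [129 125 120]
 [125 122 116]
 [122 174  78]
 [121 171  81]
 [124 176  81]
 [122 171  82]
 [120 171  80]
 [122 172  82]
 [121 172  79]
 [124 172  81]
 [ 53  55  48]]
```

```bash
python3 - <<'E'
from h import *
s=sense(); C=cam('wrist',s); im=cv2.imread('pics/w7.png').astype(int); t=s['tool_pos']
sat=im.max(2)-im.min(2)
for c in (310,320,330): print(c,''.join('#' if v<25 else '.' for v in sat[215:420,c]))
for dx in(0,):
  for z in(6,7): 
    for r in(16,33): q=proj(C,circ(t+[dx,0,0],t[2]+z,r)); print(z,r,q.min(0).round(1),q.max(0).round(1))
  q=proj(C,circ(t,t[2]-17,16)); print('low bore',q.min(0),q.max(0))
for r in(270,300,320): print(r,''.join('#' if v<25 else '.' for v in sat[r,215:430]))
E
```

```text
310 ############.......##########################################################...........................................################################################################................#####
320 ###########.......##########################################################.............................................################################################################.................###
330 ##########.........##########################################################...........................................#################################################################...............#####
6 16 [278.7 292.9] [362.4 367.1]
6 33 [234.  249.2] [407.  402.8]
7 16 [278.4 294.1] [362.7 368.7]
7 33 [233.4 250.1] [407.6 404.6]
low bore [284.26298391 270.06944036] [356.45994227 335.60399245]
270 ........................................####################################################################################################################################...........................................
300 ......#######################################################################.........................................................########################################################################.........
320 ##########################################################################...............................................................##############################################################################
```

apply_moves(deltas=[[0.4, -0.01, 0, 0, 0, 0, 0], [0.6, -0.01, 0, 0, 0, 0, 0], [0.5, -0.01, 0, 0, 0, 0, 0], [0.2, -0.01, 0, 0, 0, 0, 0], [0, 0, 0.4, 0, 0, 0, 0], [0, 0, 0.5, 0, 0, 0, 0], [0, 0, 0.4, 0, 0, 0, 0], [0, 0, 0, 0, 0, 0, 0]])

```text
time: 18.58
tool_pos: [469.4, 219.4, 162.1]
tcp_rot: [179.9, 0.2, 0.0]
ft_force: [-0.5, -0.1, -5.6]
finger_gap: 63.3
grip_force: 100.3
```

```bash
python3 - <<'E'
from h import *
s=sense();print(s['tool_pos'].round(2),s['tcp_rot'].round(2),s['ft_force'].round(1))
E
```

```text
[469.45 219.36 162.06] [1.799e+02 1.800e-01 1.000e-02] [-0.5 -0.1 -5.6]
```

apply_moves(deltas=[[0.04, 0, 0, 0, 0, 0, 0], [0, 0, 0.15, 0, 0, 0, 0], [0, 0, 0.2, 0, 0, 0, 0], [0, 0, 0.2, 0, 0, 0, 0], [0, 0, 0, 0, 0, 0, 0]])

```text
time: 19.2
tool_pos: [471.5, 219.5, 146.6]
tcp_rot: [179.9, 0.1, -0.0]
ft_force: [-0.2, 0.5, -4.5]
finger_gap: 63.2
grip_force: 100.4
```

apply_moves(deltas=[[0, 0, 0.2, 0, 0, 0, 0], [0, 0, 0.25, 0, 0, 0, 0], [0, 0, 0.25, 0, 0, 0, 0], [0, 0, 0.25, 0, 0, 0, 0], [0, 0, 0.1, 0, 0, 0, 0], [0, 0, 0, 0, 0, 0, 0]])

```text
time: 19.95
tool_pos: [471.9, 219.6, 115.8]
tcp_rot: [180.0, 0.0, -0.0]
ft_force: [0.0, 0.9, -4.5]
finger_gap: 63.3
grip_force: 100.4
```

Threaded without contact. Now I'll descend slowly onto the disc and press.

apply_moves(deltas=[[0, 0, 0.07, 0, 0, 0, 0], [0, 0, 0.07, 0, 0, 0, 0], [0, 0, 0.07, 0, 0, 0, 0], [0, 0, 0.07, 0, 0, 0, 0]])

```text
time: 20.45
tool_pos: [472.3, 219.7, 108.7]
tcp_rot: [180.0, -0.0, 0.0]
ft_force: [-7.1, -2.3, 9.2]
finger_gap: 63.4
grip_force: 101.8
```

apply_moves(deltas=[[0, 0, 0.07, 0, 0, 0, 0], [0, 0, 0.07, 0, 0, 0, 0]])

```text
time: 20.7
tool_pos: [472.3, 219.8, 105.0]
tcp_rot: [180.0, -0.0, 0.0]
ft_force: [-5.8, -3.0, 8.8]
finger_gap: 63.2
grip_force: 101.8
```

apply_moves(deltas=[[0, 0, 0.06, 0, 0, 0, 0], [0, 0, 0.06, 0, 0, 0, 0]])

```text
time: 20.95
tool_pos: [472.3, 219.8, 101.4]
tcp_rot: [180.0, -0.0, 0.0]
ft_force: [-7.0, -2.5, 8.5]
finger_gap: 63.1
grip_force: 101.8
```

apply_moves(deltas=[[-0.02, 0.01, 0.04, 0, 0, 0, 0], [-0.02, 0.01, 0.03, 0, 0, 0, 0]])

```text
time: 21.2
tool_pos: [472.2, 219.7, 99.9]
tcp_rot: [-180.0, -0.2, 0.0]
ft_force: [-2.5, -0.5, 7.7]
finger_gap: 63.0
grip_force: 101.8
```

apply_moves(deltas=[[0, 0, 0.04, 0, 0, 0, 0], [0, 0, 0.02, 0, 0, 0, 0]])

```text
time: 21.45
tool_pos: [472.3, 219.7, 98.7]
tcp_rot: [-180.0, -0.2, 0.0]
ft_force: [-5.9, -1.6, 16.8]
finger_gap: 63.4
grip_force: 102.5
```

apply_moves(deltas=[[-0.01, 0, 0.03, 0, 0, 0, 0], [0, 0, 0, 0, 0, 0, 0]])

```text
time: 21.7
tool_pos: [472.3, 219.7, 98.6]
tcp_rot: [-180.0, -0.2, 0.0]
ft_force: [-8.1, -2.7, 18.2]
finger_gap: 63.0
grip_force: 103.0
```

apply_moves(deltas=[[0, 0, 0.02, 0, 0, 0, 0], [0, 0, 0, 0, 0, 0, 0]])

```text
time: 21.95
tool_pos: [472.4, 219.8, 98.6]
tcp_rot: [-180.0, -0.2, 0.0]
ft_force: [-11.3, -3.0, 23.0]
finger_gap: 63.7
grip_force: 103.5
```

apply_moves(deltas=[[-0.02, 0, 0.03, 0, 0, 0, 0], [-0.01, 0, 0.03, 0, 0, 0, 0], [0, 0, 0, 0, 0, 0, 0]])

```text
time: 22.32
tool_pos: [472.4, 219.8, 98.4]
tcp_rot: [-180.0, -0.3, 0.0]
ft_force: [-14.0, -6.7, 34.7]
finger_gap: 63.2
grip_force: 104.7
```

```bash
python3 - <<'E'
from h import *
s=sense();print(s['tool_pos'].round(2),s['tcp_rot'].round(2),s['ft_force'].round(1),s['wrist_torque'].round(2))
for n in('scene','side'):
    _,i=snap(n,n+'8'); i=i.astype(int); m=(i[...,2]>110)&(i[...,1]<.45*i[...,2])&(i[...,0]<.45*i[...,2])
    q=proj(cam(n),[471,219,85])[0].astype(int); z=np.zeros(m.shape,bool); z[q[1]-30:q[1]+30,q[0]-30:q[0]+30]=1
    ys,xs=np.nonzero(m&z); print(n,q,len(xs),(xs.min(),xs.max(),ys.min(),ys.max()) if len(xs) else '')
    for zz in(75,81): 
        w=proj(cam(n),circ([471.3,219.2],zz,25)); print(zz,w.min(0).round(1),w.max(0).round(1))
    w=proj(cam(n),circ([471.3,219.2],81,33)); print('collar low',w.min(0).round(1),w.max(0).round(1))
E
```

```text
[472.43 219.77  98.4 ] [-1.7996e+02 -3.5000e-01  1.0000e-02] [-14.   -6.7  34.7] [-1.19  2.24 -0.  ]
scene [422 193] 0 
75 [409.4 190.5] [434.  204.2]
81 [409.8 188.1] [434.5 201.8]
collar low [405.8 186. ] [438.5 204.1]
side [362 329] 0 
75 [346.8 322.4] [377.7 346.1]
81 [346.9 319.9] [378.  343.6]
collar low [342.  316.4] [383.  347.6]
```

apply_moves(deltas=[[0.03, 0, -0.05, 0, 0, 0, 0], [0, 0, 0, 0, 0, 0, 0.85], [0, 0, 0, 0, 0, 0, 1], [0, 0, 0, 0, 0, 0, 1], [0, 0, -0.3, 0, 0, 0, 1], [0, 0, -0.8, 0, 0, 0, 1], [0, 0, -1, 0, 0, 0, 1], [0, 0, -1, 0, 0, 0, 1]])

```text
time: 23.42
tool_pos: [470.6, 219.1, 188.5]
tcp_rot: [180.0, -0.0, -0.0]
ft_force: [-0.0, 1.0, -0.3]
finger_gap: 85.5
grip_force: 0.0
```

```bash
python3 - <<'E'
from h import *
s,im=snap('wrist','w9');print(s['tool_pos'].round(2),s['finger_gap'],s['ft_force'].round(1))
C=cam('wrist',s)
i=im.astype(int); m=(i[...,2]>110)&(i[...,1]<.45*i[...,2])&(i[...,0]<.45*i[...,2]); print('red px',m[:400,200:440].sum())
q=proj(C,circ([471.3,219.2],105,33)); print(q.min(0),q.max(0)); q=proj(C,circ([471.3,219.2],105,16)); print(q.min(0),q.max(0))
c0=int(proj(C,[471.3,219.2,105])[0][0]); r0=int(proj(C,[471.3,219.2,105])[0][1])
sat=i.max(2)-i.min(2); g=i.sum(2)//3
print(c0,r0); print(g[r0-110:r0+110:3,c0].tolist()); print(g[r0,c0-110:c0+110:3].tolist()); print(g[r0+50,c0-110:c0+110:3].tolist())
p,r=plan([600,130,175],pose(0,0),6,1)
plan([665,61.4,110],pose(0,0),5,1,p,r)
E
```

```text
[470.58 219.13 188.55] 85.49535225249129 [-0.   1.  -0.3]
red px 41
[266.65642257 200.99808736] [373.32126885 302.10490451]
[294.15817492 228.70261498] [345.83529172 277.65761658]
319 253
[110, 106, 34, 42, 40, 44, 41, 41, 40, 40, 23, 30, 34, 35, 38, 38, 39, 54, 56, 120, 110, 110, 113, 111, 111, 111, 108, 103, 124, 124, 126, 126, 128, 130, 135, 143, 150, 158, 168, 179, 185, 236, 234, 234, 204, 123, 126, 125, 137, 73, 62, 58, 115, 111, 111, 109, 110, 111, 112, 108, 110, 111, 112, 111, 110, 110, 111, 111, 110, 109, 110, 112, 108, 109]
[110, 111, 113, 112, 113, 114, 113, 113, 113, 114, 115, 114, 115, 114, 114, 113, 112, 113, 113, 104, 111, 113, 115, 113, 112, 112, 113, 114, 69, 42, 147, 151, 161, 161, 166, 167, 163, 154, 155, 145, 140, 129, 114, 102, 95, 44, 59, 89, 110, 109, 109, 109, 110, 52, 39, 59, 56, 54, 57, 56, 57, 56, 57, 59, 57, 55, 56, 55, 57, 57, 57, 57, 58, 58]
[30, 92, 109, 111, 111, 106, 111, 110, 107, 110, 108, 109, 114, 113, 112, 111, 110, 110, 111, 111, 110, 110, 112, 112, 112, 112, 113, 111, 111, 111, 115, 111, 112, 110, 114, 114, 112, 111, 111, 110, 111, 113, 111, 109, 108, 109, 111, 109, 110, 110, 111, 111, 109, 109, 110, 111, 115, 57, 59, 57, 58, 56, 55, 56, 56, 55, 56, 55, 54, 56, 56, 56, 55, 50]
max 0.71 end [599.9 129.9 174.9] [180.   0.   0.]
[[0.71, 0.5, 0.11, 0.0, -0.01, 0.0, 1], [0.7, 0.5, 0.1, -0.01, -0.02, 0.0, 1], [0.71, 0.5, 0.11, 0.0, -0.01, 0.0, 1], [0.71, 0.5, 0.1, 0.0, -0.01, 0.0, 1], [0.7, 0.5, 0.1, -0.01, -0.02, 0.0, 1], [0.71, 0.5, 0.11, 0.0, -0.01, 0.0, 1]]
max 0.46 end [665.   61.5 110.1] [180.   0.   0.]
[[0.43, 0.46, 0.43, 0.0, 0.0, 0.0, 1], [0.44, 0.45, 0.44, 0.0, 0.0, 0.0, 1], [0.43, 0.46, 0.43, 0.0, 0.0, 0.0, 1], [0.43, 0.46, 0.43, 0.0, 0.0, 0.0, 1], [0.44, 0.45, 0.43, 0.0, 0.0, 0.0, 1]]
```

apply_moves(deltas=[[0.71, 0.5, 0.11, 0, 0, 0, 1], [0.7, 0.5, 0.1, 0, 0, 0, 1], [0.71, 0.5, 0.11, 0, 0, 0, 1], [0.71, 0.5, 0.1, 0, 0, 0, 1], [0.7, 0.5, 0.1, 0, 0, 0, 1], [0.71, 0.5, 0.11, 0, 0, 0, 1], [0.43, 0.46, 0.43, 0, 0, 0, 1], [0.44, 0.45, 0.44, 0, 0, 0, 1]])

```text
time: 24.48
tool_pos: [624.2, 101.2, 141.5]
tcp_rot: [180.0, 0.0, -0.0]
ft_force: [0.3, -0.3, -0.4]
finger_gap: 85.5
grip_force: 0.0
```

apply_moves(deltas=[[0.43, 0.46, 0.43, 0, 0, 0, 1], [0.43, 0.46, 0.43, 0, 0, 0, 1], [0.44, 0.45, 0.43, 0, 0, 0, 1], [0, 0, 0, 0, 0, 0, 1], [0, 0, 0, 0, 0, 0, 1]])

```text
time: 25.1
tool_pos: [662.5, 61.0, 103.5]
tcp_rot: [180.0, 0.0, -0.0]
ft_force: [-0.9, 0.1, -0.9]
finger_gap: 85.3
grip_force: 0.0
```

```bash
python3 - <<'E'
from h import *
s,im=snap('wrist','w10');print(s['tool_pos'].round(2),s['tcp_rot'].round(1),s['ft_force'].round(1))
C=cam('wrist',s); i=im.astype(int); o=(i[...,2]>120)&(i[...,0]<70)&(i[...,1]>.4*i[...,2])&(i[...,2]>i[...,1])
n,l,st,ce=cv2.connectedComponentsWithStats(o.astype(np.uint8)); k=1+st[1:,4].argmax(); b=st[k]; print(b)
c,e=fitbox(C,(b[0],b[0]+b[2],b[1],b[1]+b[3]),[20,0],[30,30]); print('bronze',c,e)
p,r=plan([c[0],c[1],50],pose(0,0),3,1); plan([c[0],c[1],20],pose(0,0),2,1,p,r)
E
```

```text
[662.5   61.04 103.54] [180.   0.  -0.] [-0.9  0.1 -0.9]
[ 271  165   98   98 5567]
bronze [686.1  61.1] [-0.9  0.9 -1.2  1.3]
max 0.6 end [686.1  61.   50. ] [-180.   -0.    0.]
[[0.26, 0.0, 0.6, 0.0, 0.0, 0.0, 1], [0.26, 0.0, 0.6, 0.0, 0.0, 0.0, 1], [0.26, 0.01, 0.6, 0.01, 0.0, 0.0, 1]]
max 0.5 end [686.1  61.   20. ] [-180.   -0.    0.]
[[0.0, 0.0, 0.5, 0.0, 0.0, 0.0, 1], [0.0, 0.0, 0.5, 0.0, 0.0, 0.0, 1]]
```

apply_moves(deltas=[[0.26, 0, 0.6, 0, 0, 0, 1], [0.26, 0, 0.6, 0, 0, 0, 1], [0.26, 0, 0.6, 0, 0, 0, 1], [0, 0, 0.5, 0, 0, 0, 1], [0, 0, 0.4, 0, 0, 0, 1], [0, 0, 0.05, 0, 0, 0, 1], [0, 0, 0, 0, 0, 0, 1]])

```text
time: 26.02
tool_pos: [686.5, 60.7, 21.7]
tcp_rot: [180.0, -0.0, 0.0]
ft_force: [0.2, -1.1, 0.1]
finger_gap: 85.6
grip_force: 0.0
```

```bash
python3 - <<'E'
from h import *
s=sense();print(s['tool_pos'].round(2))
E
```

```text
[686.53  60.7   21.67]
```

Close with 60 N, then lift and carry to the look-out point beside the post.

apply_moves(deltas=[[0, 0, 0.04, 0, 0, 0, 0.7], [0, 0, 0, 0, 0, 0, 0.4], [0, 0, 0, 0, 0, 0, 0], [0, 0, 0, 0, 0, 0, 0], [0, 0, 0, 0, 0, 0, 0]], grip_force=60)

```text
time: 26.65
tool_pos: [687.1, 60.8, 21.7]
tcp_rot: [180.0, -0.1, -0.0]
ft_force: [-3.6, 1.3, 6.5]
finger_gap: 57.3
grip_force: 62.3
```

```bash
python3 - <<'E'
from h import *
s=sense();print(s['tool_pos'].round(2),s['finger_gap'],s['grip_force'],s['ft_force'])
p,r=plan([686.3,61,210],pose(0,0),8,0)
plan([420,219,205],pose(0,0),12,0,p,r)
E
```

```text
[687.12  60.82  21.66] 57.2533337795695 62.30000630021095 [-3.56820914  1.3072263   6.51007411]
max 0.79 end [686.3  60.9 210.1] [180.  -0.  -0.]
[[0.0, 0.0, -0.78, 0.0, 0.0, 0.0, 0], [0.0, 0.0, -0.79, 0.0, -0.01, 0.0, 0], [-0.01, 0.0, -0.78, 0.0, 0.0, 0.0, 0], [0.0, 0.0, -0.79, 0.0, 0.0, 0.0, 0], [0.0, 0.0, -0.78, 0.0, 0.0, 0.0, 0], [0.0, 0.0, -0.79, 0.0, -0.01, 0.0, 0], [-0.01, 0.0, -0.78, 0.0, 0.0, 0.0, 0], [0.0, 0.0, -0.79, 0.0, 0.0, 0.0, 0]]
max 0.74 end [419.9 219.  205.1] [180.  -0.  -0.]
[[-0.74, -0.44, 0.01, 0.0, 0.0, 0.0, 0], [-0.74, -0.44, 0.02, 0.0, 0.0, 0.0, 0], [-0.74, -0.44, 0.01, 0.0, 0.0, 0.0, 0], [-0.74, -0.44, 0.01, 0.0, 0.0, 0.0, 0], [-0.74, -0.44, 0.02, 0.0, 0.0, 0.0, 0], [-0.74, -0.44, 0.01, 0.0, 0.0, 0.0, 0], [-0.74, -0.43, 0.02, 0.0, 0.0, 0.0, 0], [-0.74, -0.44, 0.01, 0.0, 0.0, 0.0, 0]]
[[-0.74, -0.44, 0.01, 0.0, 0.0, 0.0, 0], [-0.74, -0.44, 0.02, 0.0, 0.0, 0.0, 0], [-0.74, -0.44, 0.01, 0.0, 0.0, 0.0, 0], [-0.74, -0.44, 0.01, 0.0, 0.0, 0.0, 0]]
```

apply_moves(deltas=[[0, 0, -0.4, 0, 0, 0, 0], [0, 0, -0.8, 0, 0, 0, 0], [0, 0, -0.9, 0, 0, 0, 0], [0, 0, -0.9, 0, 0, 0, 0], [0, 0, -0.9, 0, 0, 0, 0], [0, 0, -0.9, 0, 0, 0, 0], [0, 0, -0.9, 0, 0, 0, 0], [0, 0, -0.5, 0, 0, 0, 0]])

```text
time: 27.65
tool_pos: [687.2, 60.7, 209.6]
tcp_rot: [180.0, -0.2, -0.0]
ft_force: [0.2, 0.6, -3.6]
finger_gap: 57.2
grip_force: 64.9
```

apply_moves(deltas=[[-0.74, -0.44, 0.01, 0, 0, 0, 0], [-0.74, -0.44, 0.01, 0, 0, 0, 0], [-0.74, -0.44, 0.01, 0, 0, 0, 0], [-0.74, -0.44, 0.01, 0, 0, 0, 0], [-0.74, -0.44, 0.01, 0, 0, 0, 0], [-0.74, -0.44, 0.01, 0, 0, 0, 0], [-0.74, -0.44, 0.01, 0, 0, 0, 0], [-0.74, -0.44, 0.01, 0, 0, 0, 0]])

```text
time: 28.65
tool_pos: [507.8, 166.7, 203.7]
tcp_rot: [180.0, -0.0, -0.0]
ft_force: [0.2, -0.7, -4.1]
finger_gap: 56.9
grip_force: 64.9
```

apply_moves(deltas=[[-0.74, -0.44, 0.01, 0, 0, 0, 0], [-0.74, -0.44, 0.01, 0, 0, 0, 0], [-0.74, -0.44, 0.01, 0, 0, 0, 0], [-0.74, -0.44, 0.01, 0, 0, 0, 0], [0, 0, 0, 0, 0, 0, 0], [0, 0, 0, 0, 0, 0, 0], [0, 0, 0, 0, 0, 0, 0]])

```text
time: 29.52
tool_pos: [420.4, 218.8, 202.4]
tcp_rot: [180.0, -0.0, -0.0]
ft_force: [0.2, 0.0, -4.2]
finger_gap: 56.9
grip_force: 64.9
```

```bash
python3 - <<'E'
from h import *
s,im=snap('wrist','w11');print(s['tool_pos'].round(2),s['tcp_rot'].round(2),s['finger_gap'],s['ft_force'].round(1))
C=cam('wrist',s); i=im.astype(int); t=s['tool_pos']
o=(i[...,2]>100)&(i[...,0]<.45*i[...,2])&(i[...,1]>.35*i[...,2])&(i[...,2]>i[...,1])
# bronze bore rows at col 320, and cols at its middle
print('c320',''.join('#' if v else '.' for v in o[215:420,320]))
for z in(-1.7,): 
    for r in(16,30): q=proj(C,circ(t,t[2]+z,r)); print('pred top',r,q.min(0).round(1),q.max(0).round(1))
q=proj(C,circ(t,t[2]-21.7,16)); print('pred low bore',q.min(0).round(1),q.max(0).round(1))
for r in(320,335): print(r,''.join('#' if v else '.' for v in o[r,225:415]))
# steel collar on post: outer top circle
q=proj(C,circ([471.3,219.2],105,33)); print('collar pred',q.min(0).round(1),q.max(0).round(1))
hs=i.max(2)-i.min(2); r0=int(proj(C,[471.3,219.2,105])[0][1]); c0=int(proj(C,[471.3,219.2,105])[0][0]); print(r0,c0)
print(''.join('#' if v<25 else '.' for v in hs[r0,c0-80:c0+80])); print(''.join('#' if v<25 else '.' for v in hs[r0-70:r0+90,c0]))
E
```

```text
[420.45 218.8  202.35] [ 1.7996e+02 -3.0000e-02 -4.0000e-02] 56.90343162900372 [ 0.2  0.  -4.2]
c320 ........................#############################################.................................................#################################################......................................
pred top 16 [280.7 284.5] [360.2 355.5]
pred top 30 [245.9 250.4] [395. 384.]
pred low bore [285.2 266.2] [355.5 330.2]
320 .........................##########################################........................................................###########################################........................
335 ..........................###########################################################################################################################################.........................
collar pred [265.8 112.8] [373.  221.5]
169 319
............................########################################################################################################............................
#########################################......#################################################################################................................
```

apply_moves(deltas=[[0.4, 0, 0, 0, 0, 0, 0], [0.6, -0.01, 0, 0, 0, 0, 0], [0.48, 0, 0, 0, 0, 0, 0], [0.2, 0, 0, 0, 0, 0, 0], [0, 0, 0.3, 0, 0, 0, 0], [0, 0, 0.4, 0, 0, 0, 0], [0, 0, 0.4, 0, 0, 0, 0], [0, 0, 0, 0, 0, 0, 0]])

```text
time: 30.58
tool_pos: [468.9, 219.1, 167.2]
tcp_rot: [179.9, 0.2, 0.0]
ft_force: [-0.5, 0.0, -4.1]
finger_gap: 57.2
grip_force: 64.9
```

apply_moves(deltas=[[0, 0, 0, 0, 0, 0, 0]])

```text
time: 30.7
tool_pos: [470.2, 219.5, 169.3]
tcp_rot: [180.0, -0.0, 0.0]
ft_force: [-1.0, 0.5, -3.5]
finger_gap: 57.4
grip_force: 65.0
```

apply_moves(deltas=[[0.02, 0, 0, 0, 0, 0, 0], [0, 0, 0.2, 0, 0, 0, 0], [0, 0, 0.25, 0, 0, 0, 0], [0, 0, 0.25, 0, 0, 0, 0], [0, 0, 0.1, 0, 0, 0, 0], [0, 0, 0, 0, 0, 0, 0]])

```text
time: 31.45
tool_pos: [470.7, 219.3, 144.7]
tcp_rot: [179.9, 0.0, -0.0]
ft_force: [0.1, -0.2, -3.6]
finger_gap: 57.5
grip_force: 65.0
```

apply_moves(deltas=[[0, 0, 0.15, 0, 0, 0, 0], [0, 0, 0.15, 0, 0, 0, 0], [0, 0, 0.12, 0, 0, 0, 0], [0, 0, 0.06, 0, 0, 0, 0], [0, 0, 0, 0, 0, 0, 0]])

```text
time: 32.08
tool_pos: [470.8, 219.4, 130.6]
tcp_rot: [180.0, 0.0, -0.0]
ft_force: [-0.2, 0.4, -4.3]
finger_gap: 57.2
grip_force: 65.0
```

apply_moves(deltas=[[0, 0, 0.03, 0, 0, 0, 0], [0, 0, 0.03, 0, 0, 0, 0]])

```text
time: 32.33
tool_pos: [471.1, 219.4, 129.1]
tcp_rot: [180.0, -0.0, -0.0]
ft_force: [-0.6, 0.1, -3.4]
finger_gap: 56.9
grip_force: 65.0
```

apply_moves(deltas=[[0, 0, 0.04, 0, 0, 0, 0], [0, 0, 0, 0, 0, 0, 0]])

```text
time: 32.58
tool_pos: [470.8, 219.4, 127.6]
tcp_rot: [180.0, 0.0, -0.0]
ft_force: [-0.5, -0.6, -4.0]
finger_gap: 57.0
grip_force: 65.0
```

apply_moves(deltas=[[0, 0, 0.04, 0, 0, 0, 0], [0, 0, 0, 0, 0, 0, 0]])

```text
time: 32.83
tool_pos: [471.0, 219.4, 126.6]
tcp_rot: [180.0, -0.0, -0.0]
ft_force: [0.3, 0.5, -4.4]
finger_gap: 57.1
grip_force: 65.0
```

apply_moves(deltas=[[0, 0, 0.03, 0, 0, 0, 0], [0, 0, 0, 0, 0, 0, 0]])

```text
time: 33.08
tool_pos: [471.1, 219.4, 126.5]
tcp_rot: [180.0, -0.0, -0.0]
ft_force: [-4.1, -2.5, 5.5]
finger_gap: 57.1
grip_force: 65.9
```

The ring touches at 126.5 mm, which puts the collar's top at 105 mm, so the collar is fully home. Release and retreat.

apply_moves(deltas=[[0, 0, 0, 0, 0, 0, 0.75], [0, 0, 0, 0, 0, 0, 0.9], [0, 0, 0, 0, 0, 0, 1], [0, 0, 0, 0, 0, 0, 1], [0, 0, -0.2, 0, 0, 0, 1], [0, 0, -0.5, 0, 0, 0, 1], [0, 0, -0.8, 0, 0, 0, 1], [0, 0, -0.9, 0, 0, 0, 1]])

```text
time: 34.08
tool_pos: [471.0, 219.5, 199.4]
tcp_rot: [180.0, -0.0, -0.0]
ft_force: [0.3, 0.9, 0.3]
finger_gap: 85.3
grip_force: 0.0
```

apply_moves(deltas=[[-0.3, 0, -0.5, 0, 0, 0, 1], [-0.5, 0, 0, 0, 0, 0, 1], [-0.5, 0, 0, 0, 0, 0, 1], [0, 0, 0, 0, 0, 0, 1], [0, 0, 0, 0, 0, 0, 1]])

```text
time: 34.7
tool_pos: [432.1, 219.5, 212.9]
tcp_rot: [180.0, -0.0, 0.0]
ft_force: [-0.1, -0.1, 0.8]
finger_gap: 85.3
grip_force: 0.0
```

```bash
python3 - <<'E'
from h import *
s,im=snap('wrist','w12');print(s['time'],s['tool_pos'].round(1),s['finger_gap'],s['ft_force'].round(1))
def om(i): i=i.astype(int); return (i[...,2]>100)&(i[...,0]<.45*i[...,2])&(i[...,1]>.35*i[...,2])&(i[...,2]>i[...,1])
for n,C,i in(('wrist',cam('wrist',s),im),('side',cam('side'),snap('side','s12')[1]),('scene',cam('scene'),snap('scene','c12')[1])):
    m=om(i); q=np.vstack([proj(C,circ([471.3,219.2],z,30)) for z in(105,125)]); a,b=q.min(0),q.max(0)
    z=np.zeros(m.shape,bool); z[int(a[1])-20:int(b[1])+20,int(a[0])-20:int(b[0])+20]=1
    ys,xs=np.nonzero(m&z); print(n,'pred',a.round(0),b.round(0),'seen',xs.min(),ys.min(),xs.max(),ys.max())
E
```

```text
34.7 [432.1 219.5 212.9] 85.25680930481302 [-0.1 -0.1  0.8]
wrist pred [271. 138.] [371. 239.] seen 271 118 369 238
side pred [344. 299.] [383. 336.] seen 329 300 382 353
scene pred [409. 169.] [440. 193.] seen 410 170 439 191
```

```bash
python3 -c "
from bench import *
print(hand_in())"
```

```text
the job is handed in; nothing more can be done
None
```

Job handed in after about 35 s: the steel collar was laid flat and released, regripped across its rim and pressed home at about 40 N, then the bronze ring was set on it and let go. Its touch height put the collar's top at 105 mm, as it should be when home, and the jack and step jaws were never touched.

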